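# Snug the lid onto the polish jar

## Robot

A 6-joint arm with a two-finger parallel gripper is mounted at the origin on the work surface. World frame = base frame: x ahead of the robot, y to its left, z up, the work surface at z = 0. Lengths are in m, angles in rad, forces in N, time in s.
With the tool pointing down it reaches from about 0.3 to 0.875 m from the base axis. Payload 6.4 kg.
Tool frame: the origin (TCP) lies between the finger pads; the fingertips stand 11 mm ahead of it and the grasp point (between the pads) lies 8 mm behind it (ctrl.tcp_to_tips is the distance from the TCP to the fingertips, in m); x points along the fingers, z is the direction in which the jaws open and shut, and the axes are right-handed (so a half turn about x gives the same grasp; the last joint's range is limited). The gripper opens to 85 mm and grips with 20 to 120 N. Pads are 22 mm wide; open, the fingers measure 114 mm over their backs; the gripper's body (76 mm by 85 mm) begins 54 mm behind the grasp point. The pads swing forward as they close: fully open they stand 13 mm farther back than shut.
Start: joints at [-1.473, 0.181, 1.607, -0, 1.354, -0.206], TCP at [0.172, -0.549, 0.242] pointing down, gripper open.
Joint ranges: [-2.99, 2.99], [-0.89, 2.07], [0.3, 2.58], [-1.14, 4.28], [0, 2.63], [-3.12, 3.12]. Speed limits (rad/s): [2.57, 2.57, 3.01, 3.14, 3.14, 3.14].

## Interface

Orientations are given as a unit quaternion [w, x, y, z].
In Python, from bench import ctrl, eyes, hand_in gives the robot as it stands. The module is installed in compiled form; this text tells all that it offers.
- The arm moves only by the tool step_arm, never from a script. Its arguments are lists of equal length, an entry for each row: "xyz": the shift along the world's x, y, z in mm, a list of three; "spin": the turn about the world's z in rad; "fingers": the opening in per cent of the stroke, from 0 (shut) to 100 (fully open). A call has 1 to 10 rows; each row is the pose to reach, as a shift and turn from the pose commanded when the call began; what a row does not reach only later rows make up. A row lasts 1/10 s, in which the tool goes at most 50 mm and 8.59 degrees, less where a joint would pass 70% of its speed; a pose out of reach is approached as far as the arm can. A call with a gripper value outside its range is refused whole. The fingers move at their own pace and stop on an object; the grip force is fixed at half the most. Time passes only in rows, so rows that repeat a pose let the fingers close. It gives the time, the measured TCP pose, the force and the opening at its end, in the units of the state.
- ctrl.get_obs(): the state, without advancing time (a new reading comes with each control period).
- eyes.camera(name): name is "scene" or "top" or "wrist"; returns the picture (480x640x3 uint8, red, green, blue); there is no depth.
- eyes.camera_model(name): a dict with "vertical_fov" (degrees; the focal length in pixels is half the picture's height over the tangent of half this angle, whatever the lens; pixels are square), "cx", "cy" (the principal point, pixels), "pose" (4x4, takes a point from camera to world coordinates); the wrist camera has in their place "tool_from_camera" (4x4, takes a point from camera to tool coordinates, whose origin is the TCP and whose axes are the tool frame's). Camera axes: x right, y up, looking along -z (the intrinsics and any distortion apply to the point x, -y, -z); pixel columns grow to the right and rows downward; lengths in m; the calibration is good to about 2 mm. A picture is of the moment at which its call begins: read the wrist's pose just before it. camera_model takes no time and is no camera call.
- hand_in(): hands the job in, once; it reports no verdict.
The state is a dict: "time_s": time; "q": joint angles; "dq": joint speeds; "joint_efforts": joint torques, N m; "eef_pos": TCP position; "eef_rot": TCP orientation; "wrist_force": force on the tool from outside, world axes, zero at the start; "torque": the same for the moment, N m; "opening": opening from 0.0 (shut) to 1.0 (fully open).
Only numpy, scipy, OpenCV 4.12 (cv2) and the standard library are available. Lean on these libraries where they do the work, as an engineer would, in place of code of your own. Each camera call takes 0.05 s, during which the arm holds its last target.

## Task

Close the polish jar: pick up the wooden lid by the bar on its top, set it on the jar's neck with its two pins down through the two slots in the brass collar, and turn it clockwise until it is just snug, with the orange sealing ring lightly squeezed; stop before you overtighten it or crush the ring. Then let go, with the lid sitting level on the jar, and leave the other things on the table where they are.

Things in the scene. Friction and masses are not known exactly. Their poses are not given: they have to be found in the camera images.
- lid_grip (a point): Loose lid: round brown wooden cap, 71 mm across, right way up on the table, with a pale wooden bar across its top. Bar: 50 mm long along the lid's x axis, 16 mm thick along y, from 25 mm (the lid's top face) to 55 mm above the lid's lower edge. This point: on the axis inside the bar, 43 mm above the lower edge; z up. Mass about 140 g. A half turn about z looks and works the same.
- lid_pin (a point): One of two brass pins inside the lid's skirt, on its +x and -x sides under the ends of the bar (white dots on the top face above them). Pins are 5 mm thick, point inward to 25.5 mm from the axis, middles 4 mm above the lower edge (this point: the +x pin). Skirt: inner radius 31.5 mm, 20 mm deep.
- jar: Open jar fixed to the bench: wooden foot 100 mm across, dark stone body 82 mm across, shoulder 62 mm high, neck 48 mm across up to 84.5 mm. Origin on its axis at table level (z = 0), z up. Round the neck a brass collar, radius 29 mm, flat top 84.5 mm up, with two open slots 0.6 rad wide centred on the jar's +x and -x sides, so the lid enters with its x axis along the jar's, within 0.2 rad.
- jar_slot (a point): Middle of the +x slot at the collar's top, 26.5 mm from the jar's axis, 84.5 mm above the table; a white dot on the shoulder below marks each slot. If the pins miss the slots, the lid stops with its lower edge about 83 mm above the table; through them, it rests on the sealing ring with its lower edge 67 to 73 mm up (the ring's height differs from jar to jar).
- jar_mouth (a point): On the jar's axis, 90 mm above the table: middle of the mouth. Turned clockwise seen from above, the lid's pins pass under the collar: free at first (0.02 to 0.05 N m, more if pressed down), they meet its underside 0.35 to 1.1 rad past the slot middle and then draw the lid down 8 mm per rad. Snug comes 0.45 to 1.35 rad past the slot middle. The lid then holds by itself.
- seal_top (a point): Centre of the top of the orange sealing ring on the neck, 45 mm across. It springs back at 13 N per mm against thread or hand pressure. Snug: squeezed by 0.5 to 1.6 mm (6 to 21 N), crushed beyond. Poses are too coarse to judge this: go by the turning torque, above the free one by about 0.15 N m when just snug, 0.25 to 0.35 in the middle of that range, over 0.4 near overtight.
- scraper_a: dark stone massage board lying flat, 100 x 55 x 8 mm; a bystander, to be left alone
- scraper_b: dark stone massage board lying flat, 95 x 50 x 8 mm; a bystander, to be left alone
- comb: dark horn comb lying flat, 110 x 46 x 8 mm; a bystander, to be left alone
- bowl: small dark stone bowl, 90 mm across, 40 mm high; a bystander, to be left alone
- balm: small amber balm pot with a black cap, 44 mm across, 55 mm high; a bystander, to be left alone
- brush: wooden hand brush lying flat; a bystander, to be left alone
- roller: grey turned stone massage cone standing upright, 40 mm across, 62 mm high; a bystander, to be left alone
Things that resemble listed ones, but are neither listed nor needed, are in the scene too. Leave any pink or turquoise look-alike of the part that bears lid_grip alone.

How it is judged:
By the outcome, as a careful person would: the job done as asked, in the order asked, and still so for the second after the job is handed in, with the robot touching nothing.
It also fails if it takes over 64 s, if anything falls off the work surface, if the arm or the gripper's body presses on something with over 40 N, if the wrist force passes 120 N, or if a joint passes its speed limit or range.

## Working session

There is one attempt and no reset: what is moved stays moved. The work goes in short steps, Python scripts to look and compute and a tool call to move; the robot and the scene stay as the last step left them, time stands still between calls to the robot, and variables do not carry over. Pictures are saved under pics/ and viewed, and the job is handed in when it is done.

Besides the shell and the picture viewer there is one more tool, called after "Call:" as a command line: name --pt "numbers of a row" for each row, then --argument value for the rest. step_arm: Moves the arm, as the interface text tells. Its arguments: {"type":"object","properties":{"xyz":{"type":"array"},"spin":{"type":"array"},"fingers":{"type":"array"}},"required":["xyz","spin","fingers"]}

```bash
mkdir -p pics
python3 - <<'E'
from bench import ctrl, eyes
import cv2
o=ctrl.get_obs(); print({k:(v if not hasattr(v,'round') else v) for k,v in o.items()})
for n in ["scene","top","wrist"]:
    im=eyes.camera(n); cv2.imwrite(f"pics/{n}0.png",im[:,:,::-1]); print(n,eyes.camera_model(n))
E
```

```text
{'time_s': 0.0, 'q': array([-1.47326252e+00,  1.81522026e-01,  1.60802191e+00, -1.63458856e-05,
        1.35380357e+00, -2.06298649e-01]), 'dq': array([-0.00241605, -0.00037634, -0.00039475,  0.0015097 , -0.00078434,
       -0.00039159]), 'joint_efforts': array([ 2.51120095e-03, -4.44870472e+01, -3.51335657e+01, -8.02063960e-05,
        9.05327877e-03, -2.85608201e-05]), 'eef_pos': array([ 0.17198691, -0.54810889,  0.24138811]), 'eef_rot': array([ 0.56948984,  0.41903214,  0.57032667, -0.41811586]), 'wrist_force': array([-0.3653172 ,  0.11152158, -0.37940827]), 'torque': array([-0.04817463,  0.01795757, -0.02293702]), 'opening': 0.9996242846062534}
scene {'vertical_fov': 46.64802265736727, 'cx': 331.0931544409319, 'cy': 242.41742051326423, 'pose': array([[-0.01566568, -0.7439275 ,  0.66807669,  1.34108721],
       [ 0.99985284, -0.00698329,  0.01566933,  0.01668052],
       [-0.00699147,  0.66822384,  0.74392743,  0.93061386],
       [ 0.        ,  0.        ,  0.        ,  1.        ]])}
top {'vertical_fov': 45.174974177518955, 'cx': 323.56585837603416, 'cy': 246.66216387453434, 'pose': array([[ 1.29357398e-02,  9.94094383e-01, -1.07745183e-01,
         4.50770069e-01],
       [-9.99915283e-01,  1.30163540e-02,  4.49255843e-05,
        -3.33161569e-02],
       [ 1.44710972e-03,  1.07735474e-01,  9.94178542e-01,
         1.27678756e+00],
       [ 0.00000000e+00,  0.00000000e+00,  0.00000000e+00,
         1.00000000e+00]])}
wrist {'vertical_fov': 64.4954782568192, 'cx': 309.9808725040457, 'cy': 237.64990887048654, 'tool_from_camera': array([[-3.75693569e-04,  3.21905245e-01, -9.46771816e-01,
        -1.31602219e-01],
       [-4.81719636e-04,  9.46771715e-01,  3.21905402e-01,
         8.32754660e-02],
       [ 9.99999813e-01,  5.77016364e-04, -2.00627967e-04,
        -7.69411079e-04],
       [ 0.00000000e+00,  0.00000000e+00,  0.00000000e+00,
         1.00000000e+00]])}
```

View pics/scene0.png

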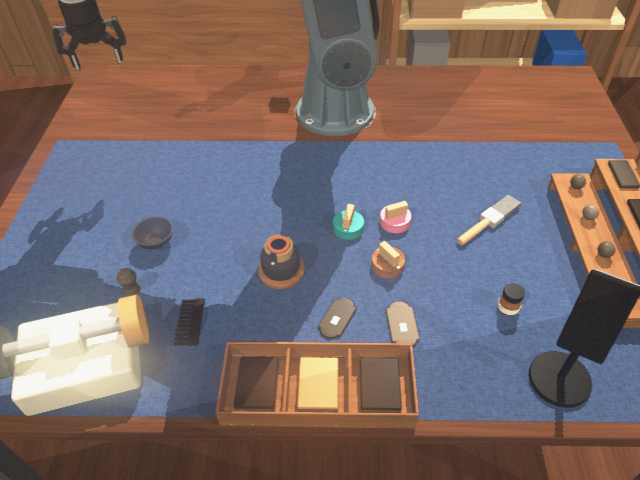

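View pics/top0.png

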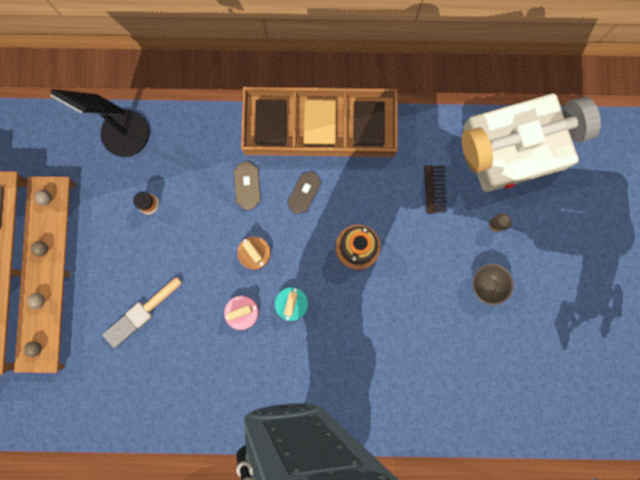

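View pics/wrist0.png

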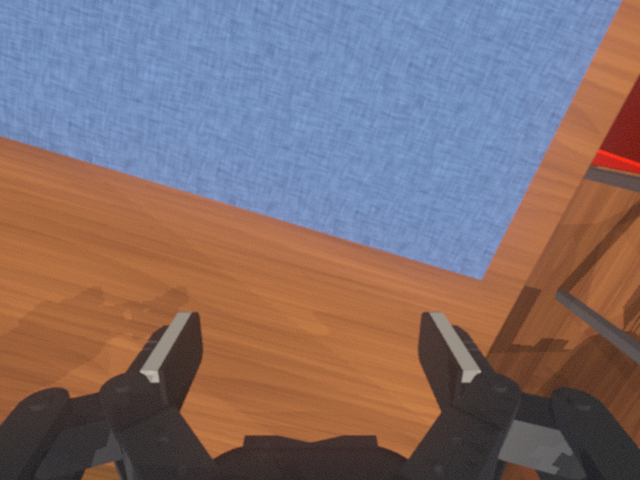

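The top view shows the wooden lid at about (253,252) and the jar at about (358,246). Next I'll measure both and zoom in.

```bash
cat > h.py <<'E'
import numpy as np, cv2
from scipy.spatial.transform import Rotation as R
from bench import ctrl, eyes
def obs():
    return ctrl.get_obs()
def Rm(q): return R.from_quat([q[1],q[2],q[3],q[0]]).as_matrix()
def campose(n,o=None):
    m=eyes.camera_model(n)
    if n!="wrist": return m,np.array(m["pose"])
    T=np.eye(4);T[:3,:3]=Rm(o["eef_rot"]);T[:3,3]=o["eef_pos"]
    return m,T@np.array(m["tool_from_camera"])
def ray(n,px,o=None):
    m,P=campose(n,o); f=240/np.tan(np.radians(m["vertical_fov"])/2)
    px=np.atleast_2d(px).astype(float)
    d=np.stack([(px[:,0]-m["cx"])/f,-(px[:,1]-m["cy"])/f,-np.ones(len(px))],1)@P[:3,:3].T
    return P[:3,3],d
def onz(n,px,z,o=None):
    c,d=ray(n,px,o); return c+d*((z-c[2])/d[:,2])[:,None]
def proj(n,X,o=None):
    m,P=campose(n,o); f=240/np.tan(np.radians(m["vertical_fov"])/2)
    c=(np.atleast_2d(X)-P[:3,3])@P[:3,:3]
    return np.stack([m["cx"]+f*c[:,0]/-c[:,2],m["cy"]-f*c[:,1]/-c[:,2]],1)
def snap(n,fn):
    o=obs(); im=eyes.camera(n)[:,:,::-1].copy(); cv2.imwrite("pics/"+fn,im); return o,im
E
python3 - <<'E'
from h import *
a=cv2.imread("pics/top0.png")
c=np.hstack([cv2.resize(a[222:282,223:283],(400,400),interpolation=2),cv2.resize(a[216:276,328:388],(400,400),interpolation=2)])
cv2.imwrite("pics/z0.png",c)
s=cv2.imread("pics/scene0.png")
c=np.hstack([cv2.resize(s[232:292,358:418],(400,400),interpolation=2),cv2.resize(s[230:290,252:312],(400,400),interpolation=2)])
cv2.imwrite("pics/z1.png",c)
print("lid",onz("top",[253,252],.03),"jar foot",onz("top",[358,246],.01))
print(onz("top",[360,243],.09),onz("scene",[280,243],.09))
o=obs();print(Rm(o["eef_rot"]))
E
```

```text
lid [[0.57222965 0.11967691 0.03      ]] jar foot [[ 0.59052672 -0.10941668  0.01      ]]
[[ 0.58800454 -0.1087117   0.09      ]] [[ 0.58874515 -0.104712    0.09      ]]
[[-1.24015447e-04  9.54200044e-01  2.99169284e-01]
 [ 1.32024540e-03  2.99169182e-01 -9.54199171e-01]
 [-9.99999121e-01  2.76641433e-04 -1.29687981e-03]]
```

View pics/z0.png

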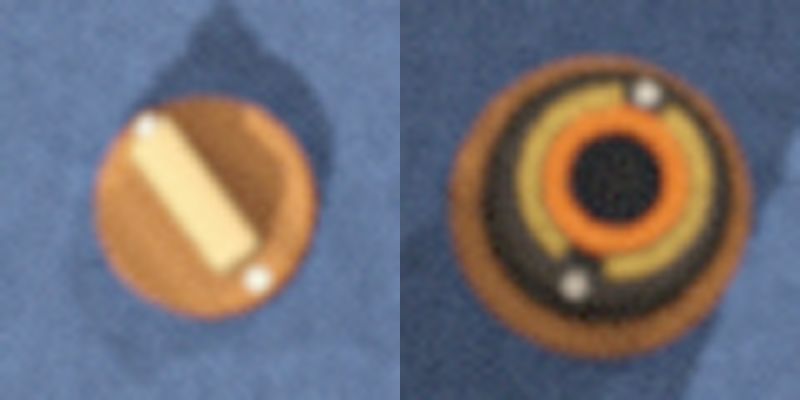

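View pics/z1.png

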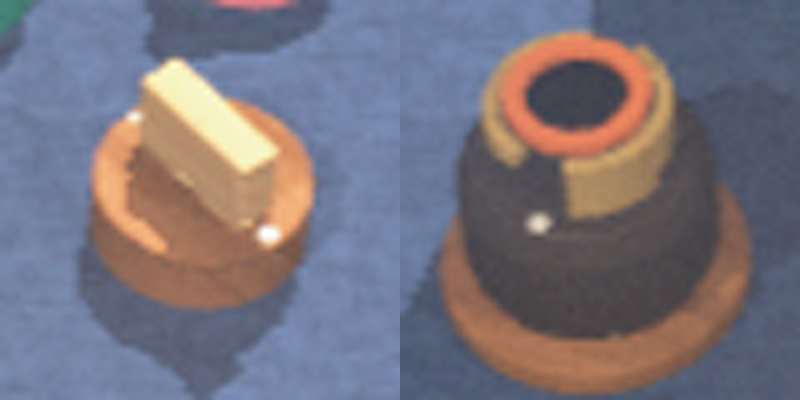

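Run:
```python
from h import *
def dots(n,fn,x0,y0,w=60):
    a=cv2.imread(fn).astype(int)[y0:y0+w,x0:x0+w]
    m=((a.min(2)>150)&(a.max(2)-a.min(2)<45)).astype(np.uint8)
    k,l,s,c=cv2.connectedComponentsWithStats(m)
    return [(s[i,4],c[i]+[x0,y0]) for i in range(1,k) if s[i,4]>=3]
for nm,z,(tx,ty),(sx,sy) in [("lid",.025,(223,222),(358,232)),("jar",.062,(328,216),(252,230))]:
    for n,fn,x,y in [("top","pics/top0.png",tx,ty),("scene","pics/scene0.png",sx,sy)]:
        d=dots(n,fn,x,y); P=[onz(n,c,z)[0] for s,c in d]
        print(nm,n,[(s,np.round(c,1),np.round(p*1000,1)) for (s,c),p in zip(d,P)])
        if len(P)==2: print("  mid",(P[0]+P[1])/2,"len",np.linalg.norm(P[0]-P[1]),"ang",np.arctan2(*(P[0]-P[1])[[1,0]]))
for n,fn,x,y in [("top","pics/top0.png",328,216),("scene","pics/scene0.png",252,230)]:
    a=cv2.imread(fn)[y:y+60,x:x+60]; h=cv2.cvtColor(a,cv2.COLOR_BGR2HSV)
    m=((h[:,:,0]<15)&(h[:,:,1]>170)&(h[:,:,2]>180)).astype(np.uint8)
    cs,_=cv2.findContours(m,cv2.RETR_EXTERNAL,cv2.CHAIN_APPROX_NONE); c=max(cs,key=cv2.contourArea)
    e=cv2.fitEllipse(c); print("ring",n,e, onz(n,np.array(e[0])+[x,y],.09))
```

```text
lid top [(np.int32(7), array([244.3, 240. ]), array([598.8, 140. ,  25. ])), (np.int32(6), array([261. , 263.5]), array([547.8, 102.2,  25. ]))]
  mid [0.57330973 0.12112437 0.025     ] len 0.0634597543022114 ang 0.6375998728958457
lid scene [(np.int32(4), array([389.5, 244.5]), array([532.7, 124.9,  25. ])), (np.int32(3), array([377.3, 248.7]), array([545. ,  97.9,  25. ])), (np.int32(5), array([397.8, 266.6]), array([594.8, 138.9,  25. ]))]
jar top [(np.int32(4), array([364.5, 229.5]), array([ 620.2, -119.9,   62. ]))]
jar scene [(np.int32(6), array([272.2, 263.2]), array([ 618.8, -120.4,   62. ]))]
ring top ((31.87681007385254, 26.73165512084961), (20.29357147216797, 20.764944076538086), 26.832664489746094) [[ 0.58856055 -0.10845315  0.09      ]]Traceback (most recent call last):
  File "<stdin>", line 15, in <module>
ValueError: max() iterable argument is empty
```

The lid is near (0.572, 0.120) with its bar at about 0.65 rad. The jar is near (0.588, -0.107) with its slots at about -0.36 rad. To leave joint 6 room for the clockwise turn, I'll take the yaw that winds joint 6 negative. First I'll move above the lid and look with the wrist camera.

Call:
step_arm --pt "17 28 0" --pt "33 56 0" --pt "50 84 0" --pt "67 111 0" --pt "83 139 0" --pt "100 167 0" --pt "117 195 0" --pt "133 222 0" --pt "150 250 0" --pt "167 278 0" --spin '[0.145,0.29,0.435,0.58,0.725,0.87,1.015,1.16,1.305,1.45]' --fingers '[100,100,100,100,100,100,100,100,100,100]'

```text
time_s: 1.15
eef_pos: [0.3394, -0.2694, 0.2422]
eef_rot: [0.704, -0.067, 0.704, 0.067]
wrist_force: [0.2, 0.1, -0.2]
opening: 1.001
```

Call:
step_arm --pt "17 28 0" --pt "33 56 0" --pt "50 84 0" --pt "67 111 0" --pt "83 139 0" --pt "100 167 0" --pt "117 195 0" --pt "133 222 0" --pt "150 250 0" --pt "167 278 0" --spin '[0.145,0.29,0.435,0.58,0.725,0.87,1.015,1.16,1.305,1.45]' --fingers '[100,100,100,100,100,100,100,100,100,100]'

```text
time_s: 2.15
eef_pos: [0.5064, 0.0086, 0.2421]
eef_rot: [0.483, -0.517, 0.483, 0.517]
wrist_force: [0.7, -0.8, -0.1]
opening: 0.996
```

Call:
step_arm --pt "17 28 -20" --pt "33 56 -40" --pt "50 84 -60" --pt "66 112 -80" --pt "66 112 -86" --pt "66 112 -86" --spin '[0.145,0.29,0.435,0.58,0.58,0.58]' --fingers '[100,100,100,100,100,100]'

```text
time_s: 2.75
eef_pos: [0.5708, 0.1197, 0.1544]
eef_rot: [0.316, -0.631, 0.317, 0.633]
wrist_force: [-1.1, -0.6, 0.8]
opening: 1.002
```

Run:
```python
from h import *
o,im=snap("wrist","w1.png"); print(o["time_s"],o["eef_pos"],o["q"],Rm(o["eef_rot"])[:,2], o["torque"],o["wrist_force"])
np.save("o1.npy",o,allow_pickle=True)
```

```text
2.75 [0.5707506  0.11974196 0.15436358] [ 3.57527060e-03  2.92961576e-01  1.65879647e+00 -3.47203155e-04
  1.19372025e+00 -2.20938048e+00] [-0.59902499  0.80072769  0.00205728] [-0.01350159 -0.00944539 -0.01826264] [-1.05230042 -0.56426267  0.80868717]
```

View pics/w1.png

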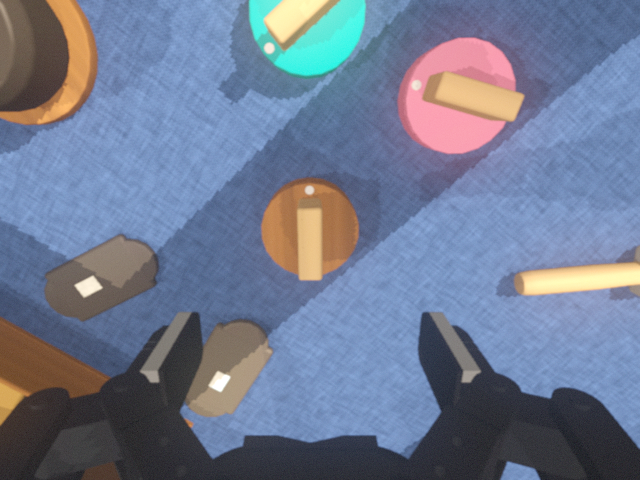

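Run:
```python
from h import *
a=cv2.imread("pics/w1.png"); cv2.imwrite("pics/z2.png",cv2.resize(a[170:290,250:370],(600,600),interpolation=2))
```

```text
(no output)
```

View pics/z2.png

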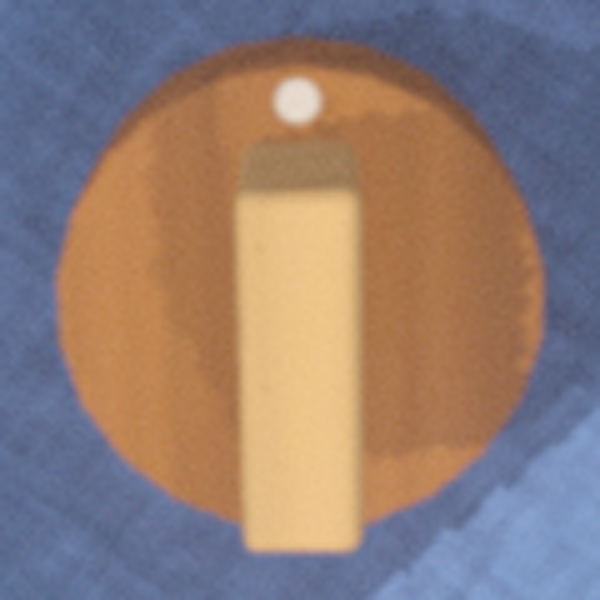

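The wrist view shows the bar's top face from (297,208) to (322,280) and the white dot at (309.5,190), so the bar is nearly aligned with the jaws already.

Run:
```python
from h import *
o=np.load("o1.npy",allow_pickle=True).item()
z=np.array([[236,190],[358,190],[360,551],[245,551]])/5+[249.6,169.6]
P=onz("wrist",z,.055,o)
print(P, "center",P.mean(0)); f=(P[0]+P[1])/2;b=(P[2]+P[3])/2;d=f-b;print(np.linalg.norm(d),np.arctan2(d[1],d[0]),np.linalg.norm(P[0]-P[1]))
dot=onz("wrist",np.array([[298,101]])/5+[249.6,169.6],.025,o)[0]
e=(P.mean(0)-dot); print("dot",dot,np.linalg.norm(e[:2]),np.arctan2(e[1],e[0]), np.pi+np.arctan2(e[1],e[0]))
print("yaw-pi/2",np.arctan2(*Rm(o["eef_rot"])[[1,0],2])-np.pi/2)
m=o["eef_pos"]; print(m)
# lid top-face ellipse left/right edges
for q in [(58,300),(543,300)]: print(onz("wrist",np.array([q])/5+[249.6,169.6],.025,o))
```

```text
[[0.55607767 0.09935775 0.055     ]
 [0.54696031 0.11156908 0.055     ]
 [0.58609272 0.14172533 0.055     ]
 [0.59525008 0.12945031 0.055     ]] center [0.5710952  0.12052562 0.055     ]
0.0494003167539624 -2.4857820426159196 0.015239521001528382
dot [0.54726101 0.1024372  0.025     ] 0.029920879638022473 0.6491902424608798 3.790782896050673
yaw-pi/2 0.6422844854262699
[0.5707506  0.11974196 0.15436358]
[[0.59112038 0.09210627 0.025     ]]
[[0.54939075 0.14801025 0.025     ]]
```

Call:
step_arm --pt "0 1 -40" --pt "0 1 -80" --pt "0 1 -105" --pt "0 1 -113" --pt "0 1 -113" --spin '[0.01,0.01,0.01,0.01,0.01]' --fingers '[60,50,45,40,40]'

```text
time_s: 3.3
eef_pos: [0.5717, 0.1194, 0.0433]
eef_rot: [0.314, -0.633, 0.314, 0.634]
wrist_force: [-0.2, -0.5, 0.6]
opening: 0.399
```

Run:
```python
from h import *
o,im=snap("wrist","w2.png"); print(o["time_s"],o["eef_pos"],o["torque"],o["wrist_force"],o["opening"],np.arctan2(*Rm(o["eef_rot"])[[1,0],2]))
```

```text
3.3 [0.57174912 0.11944437 0.04334018] [-0.00330263 -0.03885737  0.02718361] [-0.20109021 -0.48208872  0.5866175 ] 0.3990374637775493 2.2212322943499347
```

View pics/w2.png

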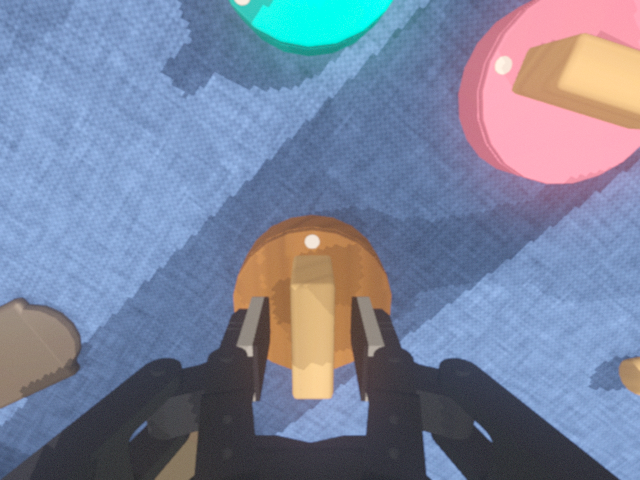

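The bar sits midway between the pads, so I'll close on it.

Call:
step_arm --pt "0 1 -2" --pt "0 1 -2" --pt "0 1 -2" --pt "0 1 -2" --pt "0 1 -2" --pt "0 1 -2" --pt "0 1 -2" --pt "0 1 -2" --spin '[0,0,0,0,0,0,0,0]' --fingers '[0,0,0,0,0,0,0,0]'

```text
time_s: 4.15
eef_pos: [0.574, 0.1213, 0.0435]
eef_rot: [-0.314, 0.635, -0.313, -0.632]
wrist_force: [0.6, -0.2, 6.6]
opening: 0.174
```

Run:
```python
from h import *
o=obs(); print(o["time_s"],o["eef_pos"],o["torque"],o["wrist_force"],o["opening"])
```

```text
4.15 [0.57396422 0.1212697  0.04354929] [-0.02334325  0.06267429  0.00138769] [ 0.6043185  -0.19520719  6.61799841] 0.1740919156950459
```

Call:
step_arm --pt "0 0 20" --pt "0 0 50" --pt "0 0 90" --pt "0 0 110" --pt "0 0 110" --spin '[0,0,0,0,0]' --fingers '[0,0,0,0,0]'

```text
time_s: 4.65
eef_pos: [0.5746, 0.1215, 0.1557]
eef_rot: [-0.315, 0.636, -0.312, -0.631]
wrist_force: [0.6, 0.1, -0.7]
opening: 0.171
```

Run:
```python
from h import *
o,im=snap("wrist","w3.png"); print(o["time_s"],o["eef_pos"],o["torque"],o["wrist_force"],o["opening"],np.arctan2(*Rm(o["eef_rot"])[[1,0],2]));print(Rm(o["eef_rot"])[:,0])
```

```text
4.65 [0.57458171 0.12153599 0.15565938] [ 0.03177049  0.00955562 -0.00909747] [ 0.57719672  0.09123267 -0.66617396] 0.1714820752139515 2.2232441485775647
[ 7.79599336e-03  8.13345669e-05 -9.99969607e-01]
```

View pics/w3.png

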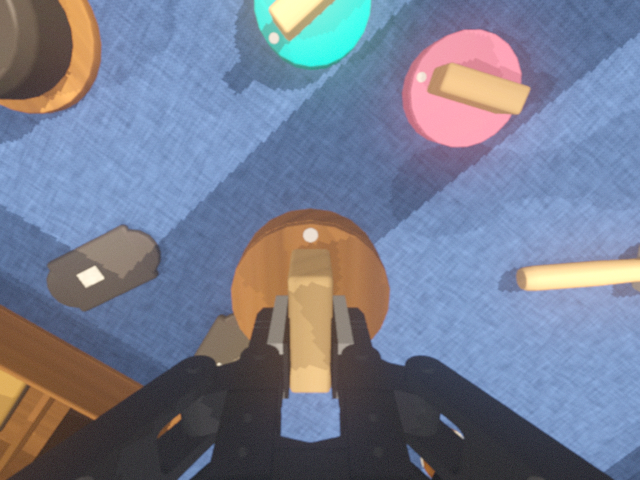

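The lid is gripped and lifted level. Next I'll move beside the jar, lid clear above it, to view it with the wrist camera.

Call:
step_arm --pt "14 -38 20" --pt "28 -76 45" --pt "42 -114 45" --pt "56 -152 45" --pt "70 -190 45" --pt "84 -228 45" --pt "97 -261 45" --pt "97 -261 45" --pt "97 -261 45" --spin '[-0.145,-0.29,-0.435,-0.58,-0.725,-0.87,-1.0,-1.0,-1.0]' --fingers '[0,0,0,0,0,0,0,0,0]'

```text
time_s: 5.6
eef_pos: [0.6679, -0.1401, 0.1935]
eef_rot: [0.578, -0.404, 0.58, 0.407]
wrist_force: [-0.8, 0.1, -2.4]
opening: 0.171
```

Run:
```python
from h import *
o,im=snap("wrist","w4.png"); print(o["time_s"],o["eef_pos"],o["q"],o["torque"],o["wrist_force"],o["opening"],np.arctan2(*Rm(o["eef_rot"])[[1,0],2]));print(Rm(o["eef_rot"])[:,0])
np.save("o4.npy",o,allow_pickle=True)
```

```text
5.6 [ 0.66787229 -0.14005533  0.19350522] [-3.80341672e-01  4.58253977e-01  1.35179034e+00  3.09679498e-04
  1.33576326e+00 -1.60281894e+00] [ 0.0419934  -0.02829156  0.00377017] [-0.75610266  0.09635261 -2.42044208] 0.17074189787729924 1.222403605601055
[-0.00380189  0.00184437 -0.99999107]
```

View pics/w4.png

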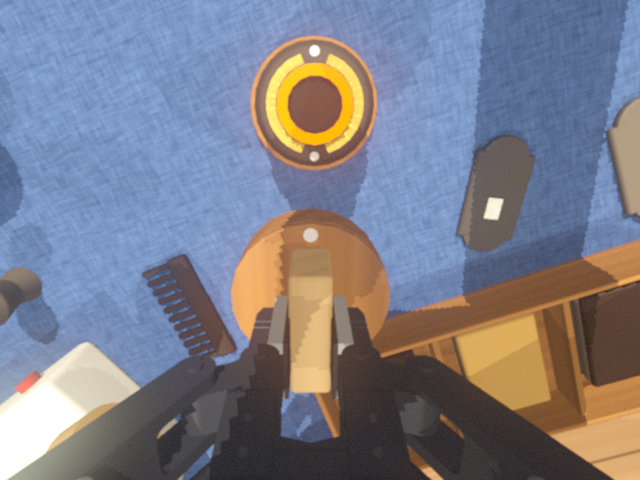

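Run:
```python
from h import *
o=np.load("o4.npy",allow_pickle=True).item()
a=cv2.imread("pics/w4.png")
c=np.hstack([cv2.resize(a[30:180,240:390],(400,400),interpolation=2),cv2.resize(a[200:400,210:410],(400,400),interpolation=2)])
cv2.imwrite("pics/z4.png",c)
h=cv2.cvtColor(a,cv2.COLOR_BGR2HSV)
def comp(m,x0,y0,x1,y1):
    mm=np.zeros(m.shape,np.uint8); mm[y0:y1,x0:x1]=m[y0:y1,x0:x1]
    k,l,s,c=cv2.connectedComponentsWithStats(mm); i=1+np.argmax(s[1:,4]); return (l==i).astype(np.uint8),s[i],c[i]
w=((h[:,:,1]<60)&(h[:,:,2]>150))
d1=comp(w,300,40,330,62)[2]; d2=comp(w,300,148,330,165)[2]; dl=comp(w,300,225,322,247)[2]
print(d1,d2,dl)
P=onz("wrist",[d1,d2],.062,o); print(P,"mid",P.mean(0),np.linalg.norm(P[0]-P[1]),np.arctan2(*(P[1]-P[0])[[1,0]]))
org=((h[:,:,1]>150)&(h[:,:,2]>200)&(h[:,:,0]<24))
m,s,_=comp(org,255,40,375,170)
cs,_=cv2.findContours(m,cv2.RETR_CCOMP,cv2.CHAIN_APPROX_NONE)
for c in cs:
    if len(c)>30:
        e=cv2.fitEllipse(c); print(e,onz("wrist",e[0],.09,o))
foot=((h[:,:,0]<100)&~((h[:,:,0]>95)))
print(o["eef_pos"])
```

```text
[314.02962963  50.28888889] [313.64634146 156.06097561] [310.  234.5]
[[ 0.55806907 -0.0965994   0.062     ]
 [ 0.61937187 -0.11894185  0.062     ]] mid [ 0.58872047 -0.10777062  0.062     ] 0.06524736012796493 -0.3494987618436283
((314.8828430175781, 105.2452621459961), (78.1599349975586, 85.15846252441406), 179.61036682128906) [[ 0.58908017 -0.10752759  0.09      ]]
((314.4456481933594, 104.01827239990234), (55.02468490600586, 58.131439208984375), 4.2655134201049805) [[ 0.58835588 -0.10753878  0.09      ]]
((304.8446044921875, 98.84606170654297), (49.05379104614258, 66.7906723022461), 18.470821380615234) [[ 0.58377547 -0.11182647  0.09      ]]
[ 0.66787229 -0.14005533  0.19350522]
```

View pics/z4.png

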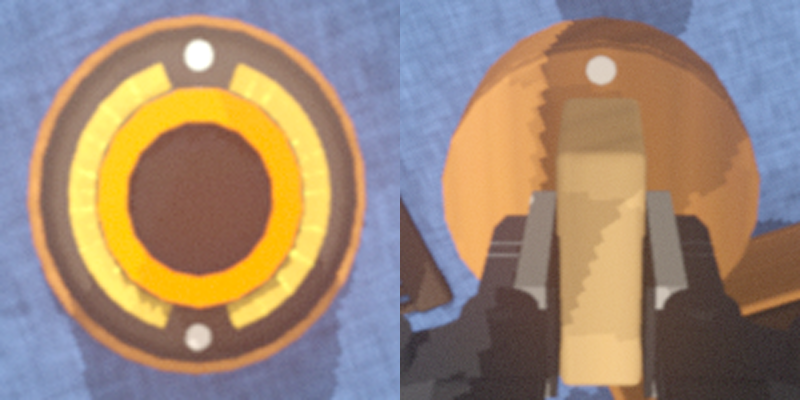

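Run:
```python
from h import *
o=np.load("o4.npy",allow_pickle=True).item(); t=o["eef_pos"]
z=(np.array([[556,153],[645,153],[640,385],[561,385]])-[400,0])/2+[209.75,199.75]
P=onz("wrist",z,t[2]+.0115,o); f=(P[0]+P[1])/2;b=(P[2]+P[3])/2;d=b-f
print("bar c",P.mean(0),np.linalg.norm(d),np.linalg.norm(P[0]-P[1]),np.arctan2(d[1],d[0]),"tcp",t)
dl=onz("wrist",[310.2,234.8],t[2]-.0185,o)[0]; e=P.mean(0)-dl; print("dot",dl,np.linalg.norm(e[:2]),np.arctan2(e[1],e[0]))
# lid top outline left/right
E=onz("wrist",(np.array([[442,185],[760,185]])-[400,0])/2+[209.75,199.75],t[2]-.0185,o); print(E,E.mean(0),np.linalg.norm(E[0]-E[1]))
```

```text
bar c [ 0.66485772 -0.13811765  0.20500522] 0.048935516207792074 0.015380685206826904 -0.3488579111429975 tcp [ 0.66787229 -0.14005533  0.19350522]
dot [ 0.63693083 -0.12787378  0.17500522] 0.029746393821059043 -0.35157147523288995
[[ 0.64991577 -0.16963159  0.17500522]
 [ 0.67372339 -0.10416803  0.17500522]] [ 0.66181958 -0.13689981  0.17500522] 0.06965831407319753
```

The lid and slot angles agree to within 0.003 rad. The lid centre needs to move (-76, +30) mm.

Call:
step_arm --pt "-38 15 -10" --pt "-76 30 -30" --pt "-76 30 -40" --pt "-76 30 -40" --pt "-76 30 -40" --spin '[0,0,0,0,0]' --fingers '[0,0,0,0,0]'

```text
time_s: 6.15
eef_pos: [0.5941, -0.1092, 0.1572]
eef_rot: [0.579, -0.407, 0.578, 0.406]
wrist_force: [0.7, -1.3, -0.5]
opening: 0.174
```

Run:
```python
from h import *
o,im=snap("wrist","w5.png"); print(o["time_s"],o["eef_pos"],o["torque"],o["wrist_force"],o["opening"],np.arctan2(*Rm(o["eef_rot"])[[1,0],2]));print(Rm(o["eef_rot"])[:,0])
np.save("o5.npy",o,allow_pickle=True)
_,s=snap("scene","s5.png"); _,t=snap("top","t5.png")
c=np.hstack([cv2.resize(s[190:310,220:340],(400,400),interpolation=2),cv2.resize(t[180:300,300:420],(400,400),interpolation=2)])
cv2.imwrite("pics/z5.png",c)
```

```text
6.15 [ 0.59407988 -0.10917389  0.15715776] [ 0.03060169 -0.04506072  0.02724707] [ 0.73437475 -1.28230648 -0.45306055] 0.1735311068010549 1.224671824245931
[ 1.75897601e-03 -6.06223001e-04 -9.99998269e-01]
```

View pics/z5.png

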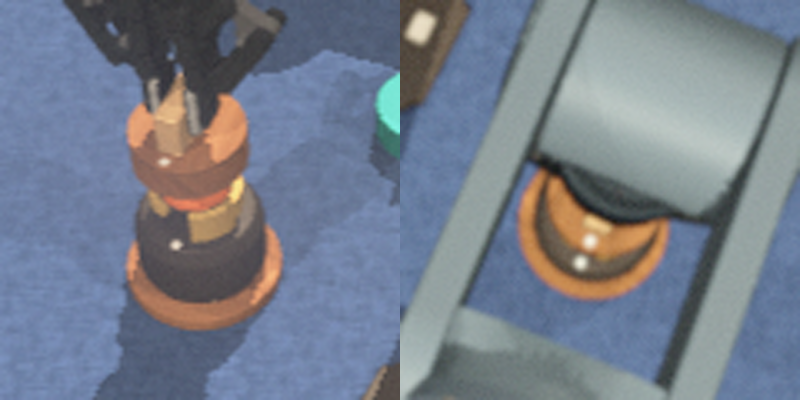

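View pics/w5.png

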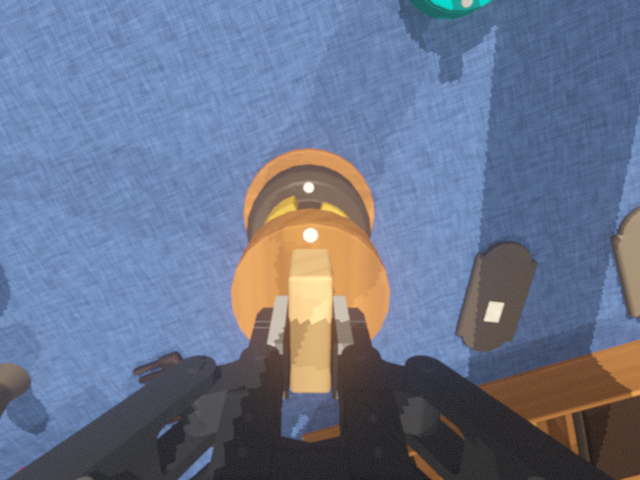

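Run:
```python
from h import *
o=np.load("o5.npy",allow_pickle=True).item(); t=o["eef_pos"]
a=cv2.imread("pics/w5.png");h=cv2.cvtColor(a,cv2.COLOR_BGR2HSV);w=((h[:,:,1]<70)&(h[:,:,2]>150)).astype(np.uint8)
def dot(x0,y0,x1,y1):
    M=cv2.moments(w[y0:y1,x0:x1],True); return np.array([M["m10"]/M["m00"]+x0,M["m01"]/M["m00"]+y0])
j=dot(298,178,320,198); l=dot(300,224,322,247); print(j,l)
J=onz("wrist",j,.062,o)[0]; L=onz("wrist",l,t[2]-.0185,o)[0]; print(J,L)
u=np.array([np.cos(-.3495),np.sin(-.3495)])
print("jar c",J[:2]+.0325*u,"lid c",L[:2]+.0305*u, "diff jar-lid mm",(J[:2]+.0325*u-L[:2]-.0305*u)*1000)
# top view: the +x dots
T=cv2.imread("pics/t5.png")
for nm,p,z in [("lid",(590-400,241),t[2]-.0185),("jar",(581-400,262),.062)]:
    px=np.array(p)/400*120+[299.6,179.6]; X=onz("top",px,z)[0]; r=.0315 if nm=="lid" else .0325; print("top",nm,X[:2],X[:2]-r*u)
for nm,p,z in [("lid",(164,162),t[2]-.0185),("jar",(176,244),.062)]:
    px=np.array(p)/400*120+[219.6,189.6]; X=onz("scene",px,z)[0]; r=.0315 if nm=="lid" else .0325; print("scene",nm,X[:2],X[:2]-r*u)
```

```text
[308.01851852 186.0308642 ] [310.         234.77272727]
[ 0.55763758 -0.09649021  0.062     ] [ 0.56311181 -0.09715961  0.13865776]
jar c [ 0.58817277 -0.10761913] lid c [ 0.59176791 -0.10760366] diff jar-lid mm [-3.59513958 -0.01546384]
top lid [ 0.56452943 -0.09898873] [ 0.53493379 -0.08820224]
top jar [ 0.55873676 -0.09779598] [ 0.52820158 -0.08666707]
scene lid [ 0.62007954 -0.12025117] [ 0.5904839  -0.10946468]
scene jar [ 0.61784426 -0.1200529 ] [ 0.58730908 -0.10892399]
```

Three views put the lid about 4 mm too far in +x, so I'll correct that and descend to just above the collar.

Call:
step_arm --pt "-4 0.5 -8" --pt "-4 0.5 -16" --pt "-4 0.5 -20" --pt "-4 0.5 -20" --spin '[0,0,0,0]' --fingers '[0,0,0,0]'

```text
time_s: 6.7
eef_pos: [0.5883, -0.109, 0.1349]
eef_rot: [0.579, -0.405, 0.579, 0.407]
wrist_force: [0.2, 0.6, -0.2]
opening: 0.175
```

Run:
```python
from h import *
o,im=snap("wrist","w6.png"); t=o["eef_pos"]; print(o["time_s"],t,o["torque"],o["wrist_force"],np.arctan2(*Rm(o["eef_rot"])[[1,0],2]))
_,s=snap("scene","s6.png"); _,tt=snap("top","t6.png")
c=np.hstack([cv2.resize(s[200:290,235:325],(400,400),interpolation=2),cv2.resize(tt[210:290,320:400],(400,400),interpolation=2)])
cv2.imwrite("pics/z6.png",c)
h=cv2.cvtColor(im,cv2.COLOR_BGR2HSV);w=((h[:,:,1]<70)&(h[:,:,2]>150)).astype(np.uint8)
k,l,st,cc=cv2.connectedComponentsWithStats(w[:260,280:340]); print([(st[i,4],cc[i]+[280,0]) for i in range(1,k) if st[i,4]>10])
np.save("o6.npy",o,allow_pickle=True)
```

```text
6.7 [ 0.58829659 -0.10898816  0.13493021] [-0.00900801 -0.01840767 -0.01206477] [ 0.18723888  0.59297909 -0.20761722] 1.2228236863709023
[(np.int32(166), array([308.6686747 , 202.98192771])), (np.int32(176), array([309.99431818, 234.69886364]))]
```

View pics/z6.png

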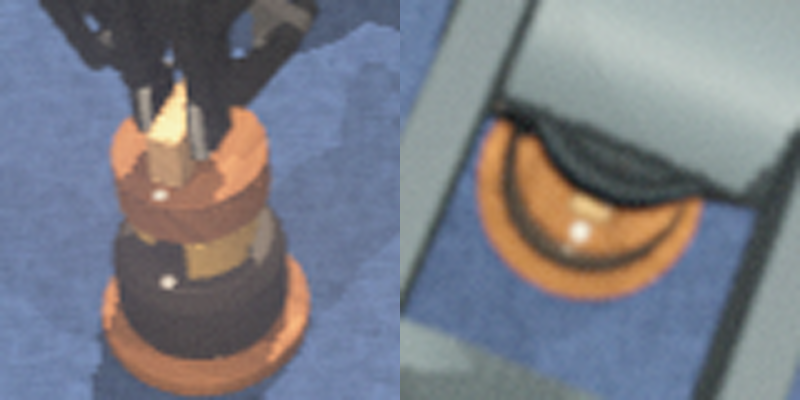

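Run:
```python
from h import *
o=np.load("o6.npy",allow_pickle=True).item(); t=o["eef_pos"];u=np.array([np.cos(-.3495),np.sin(-.3495)])
J=onz("wrist",[308.67,202.98],.062,o)[0][:2]+.0325*u
for z in (t[2],t[2]-.003): print("wrist diff",(J-onz("wrist",[310,234.7],z-.0185,o)[0][:2]-.031*u)*1000, J)
px=np.array([160,195])/400*90+[234.6,199.6]; L=onz("scene",px,t[2]-.0185)[0][:2]-.0315*u
px=np.array([167,282])/400*90+[234.6,199.6]; Js=onz("scene",px,.062)[0][:2]-.0325*u; print("scene",L,Js,(Js-L)*1000)
px=np.array([178,232])/400*80+[319.6,209.6]; L=onz("top",px,t[2]-.0185)[0][:2]+.0315*u;print("top lid",L)
```

```text
wrist diff [ 0.65658373 -1.04503592] [ 0.58707416 -0.10855437]
wrist diff [-0.26856008 -0.70758077] [ 0.58707416 -0.10855437]
scene [ 0.58423055 -0.10849756] [ 0.58797414 -0.10932464] [ 3.74358784 -0.82708105]
top lid [ 0.58798875 -0.10828652]
```

Call:
step_arm --pt "0.5 -0.5 -4" --pt "0.5 -0.5 -8" --pt "0.5 -0.5 -11" --pt "0.5 -0.5 -13" --pt "0.5 -0.5 -13" --spin '[0,0,0,0,0]' --fingers '[0,0,0,0,0]'

```text
time_s: 7.35
eef_pos: [0.5895, -0.1097, 0.1229]
eef_rot: [0.579, -0.406, 0.579, 0.406]
wrist_force: [0.2, 0.2, -2.3]
opening: 0.176
```

No contact and the lower edge is already at about 79 mm, below the 83 mm stop, so the pins are in the slots. I'll continue gently.

Call:
step_arm --pt "0 0 -2" --pt "0 0 -4" --pt "0 0 -4" --spin '[0,0,0]' --fingers '[0,0,0]'

```text
time_s: 7.65
eef_pos: [0.5894, -0.1097, 0.119]
eef_rot: [0.579, -0.406, 0.579, 0.406]
wrist_force: [-0.0, -1.0, -1.5]
opening: 0.176
```

Call:
step_arm --pt "0 0 -1" --pt "0 0 -2" --pt "0 0 -2" --spin '[0,0,0]' --fingers '[0,0,0]'

```text
time_s: 7.95
eef_pos: [0.5895, -0.1097, 0.1171]
eef_rot: [0.579, -0.406, 0.579, 0.406]
wrist_force: [0.8, -0.3, -1.3]
opening: 0.175
```

Call:
step_arm --pt "0 0 -1" --pt "0 0 -1" --spin '[0,0]' --fingers '[0,0]'

```text
time_s: 8.15
eef_pos: [0.5895, -0.1096, 0.1162]
eef_rot: [0.579, -0.406, 0.579, 0.406]
wrist_force: [0.3, 0.3, -0.6]
opening: 0.176
```

Call:
step_arm --pt "0 0 -1" --pt "0 0 -1" --spin '[0,0]' --fingers '[0,0]'

```text
time_s: 8.35
eef_pos: [0.5895, -0.1096, 0.1152]
eef_rot: [0.579, -0.406, 0.579, 0.406]
wrist_force: [-0.2, 0.4, -1.5]
opening: 0.177
```

Call:
step_arm --pt "0 0 -0.5" --pt "0 0 -0.5" --spin '[0,0]' --fingers '[0,0]'

```text
time_s: 8.55
eef_pos: [0.5895, -0.1097, 0.1147]
eef_rot: [0.579, -0.406, 0.579, 0.406]
wrist_force: [-0.4, -0.1, -1.5]
opening: 0.174
```

Call:
step_arm --pt "0 0 -0.5" --pt "0 0 -0.5" --spin '[0,0]' --fingers '[0,0]'

```text
time_s: 8.75
eef_pos: [0.5895, -0.1097, 0.1142]
eef_rot: [0.579, -0.406, 0.579, 0.406]
wrist_force: [-0.5, 0.6, -0.9]
opening: 0.175
```

Call:
step_arm --pt "0 0 -0.5" --pt "0 0 -0.5" --spin '[0,0]' --fingers '[0,0]'

```text
time_s: 8.95
eef_pos: [0.5895, -0.1096, 0.1137]
eef_rot: [0.579, -0.406, 0.579, 0.406]
wrist_force: [-0.9, -0.1, -1.0]
opening: 0.174
```

Call:
step_arm --pt "0 0 -0.5" --pt "0 0 -0.5" --spin '[0,0]' --fingers '[0,0]'

```text
time_s: 9.15
eef_pos: [0.5895, -0.1096, 0.1132]
eef_rot: [0.579, -0.406, 0.579, 0.406]
wrist_force: [0.2, -0.4, -1.7]
opening: 0.178
```

Call:
step_arm --pt "0 0 -0.5" --pt "0 0 -0.5" --spin '[0,0]' --fingers '[0,0]'

```text
time_s: 9.35
eef_pos: [0.5895, -0.1097, 0.1127]
eef_rot: [0.579, -0.406, 0.579, 0.406]
wrist_force: [-0.7, 0.5, -2.2]
opening: 0.173
```

Call:
step_arm --pt "0 0 -0.5" --pt "0 0 -0.5" --spin '[0,0]' --fingers '[0,0]'

```text
time_s: 9.55
eef_pos: [0.5896, -0.1097, 0.1124]
eef_rot: [0.579, -0.406, 0.579, 0.406]
wrist_force: [-0.2, -0.0, -0.3]
opening: 0.17
```

Call:
step_arm --pt "0 0 -0.5" --pt "0 0 -0.5" --spin '[0,0]' --fingers '[0,0]'

```text
time_s: 9.75
eef_pos: [0.5896, -0.1097, 0.1122]
eef_rot: [0.579, -0.406, 0.579, 0.406]
wrist_force: [-2.0, 0.3, 3.2]
opening: 0.175
```

The lid touched the sealing ring at TCP z of about 112.4 mm, with the pins fully through. I'll ease off the pressure and start turning clockwise. The lid centre is about 2 mm off the TCP, so I'll shift the tool slightly as it turns.

Call:
step_arm --pt "0 0 0.3" --pt "-0.1 -0.2 0.3" --pt "-0.2 -0.4 0.3" --pt "-0.3 -0.5 0.3" --spin '[0,-0.1,-0.2,-0.28]' --fingers '[0,0,0,0]'

```text
time_s: 10.15
eef_pos: [0.5897, -0.1103, 0.1123]
eef_rot: [0.631, -0.32, 0.63, 0.32]
wrist_force: [0.8, 0.5, 0.9]
opening: 0.176
```

```bash
cat > st.py <<'E'
from h import *
o=obs(); print(o["time_s"],"p",np.round(o["eef_pos"]*1000,2),"F",np.round(o["wrist_force"],1),"T",np.round(o["torque"],3),"yaw",round(np.arctan2(*Rm(o["eef_rot"])[[1,0],2]),4),"q6",round(o["q"][5],3), "eff6",round(o["joint_efforts"][5],3))
E
python3 st.py
```

```text
10.15 p [ 589.73 -110.31  112.31] F [0.8 0.5 0.9] T [ 0.048 -0.095  0.026] yaw 0.9392 q6 -1.322 eff6 -0.864
```

Call:
step_arm --pt "-0.1 -0.1 0" --pt "-0.1 -0.1 0" --spin '[-0.06,-0.06]' --fingers '[0,0]'

```text
time_s: 10.35
eef_pos: [0.5895, -0.1104, 0.1123]
eef_rot: [0.64, -0.302, 0.639, 0.302]
wrist_force: [0.3, -0.6, 1.2]
opening: 0.174
```

```bash
python3 st.py
```

```text
10.35 p [ 589.55 -110.44  112.29] F [ 0.3 -0.6  1.2] T [-0.091 -0.068 -0.017] yaw 0.8825 q6 -1.265 eff6 0.63
```

Call:
step_arm --pt "-0.1 -0.1 0" --pt "-0.1 -0.1 0" --spin '[-0.05,-0.05]' --fingers '[0,0]'

```text
time_s: 10.55
eef_pos: [0.5894, -0.1105, 0.1123]
eef_rot: [0.647, -0.287, 0.646, 0.286]
wrist_force: [0.7, 0.1, 1.9]
opening: 0.173
```

```bash
python3 st.py
```

```text
10.55 p [ 589.36 -110.5   112.27] F [0.7 0.1 1.9] T [-0.036 -0.088  0.006] yaw 0.834 q6 -1.217 eff6 0.461
```

Call:
step_arm --pt "-0.1 -0.1 0" --pt "-0.1 -0.1 0" --spin '[-0.04,-0.04]' --fingers '[0,0]'

```text
time_s: 10.75
eef_pos: [0.5892, -0.1106, 0.1123]
eef_rot: [0.652, -0.274, 0.652, 0.273]
wrist_force: [0.0, -0.2, 1.1]
opening: 0.177
```

```bash
python3 st.py
```

```text
10.75 p [ 589.18 -110.57  112.26] F [ 0.  -0.2  1.1] T [-0.044 -0.127 -0.014] yaw 0.7946 q6 -1.178 eff6 0.362
```

Call:
step_arm --pt "-0.1 -0.1 0" --pt "-0.1 -0.1 0" --spin '[-0.04,-0.04]' --fingers '[0,0]'

```text
time_s: 10.95
eef_pos: [0.589, -0.1107, 0.1123]
eef_rot: [0.657, -0.261, 0.657, 0.26]
wrist_force: [0.3, 0.5, 1.3]
opening: 0.177
```

```bash
python3 st.py
```

```text
10.95 p [ 589.04 -110.66  112.26] F [0.3 0.5 1.3] T [-0.009 -0.109  0.004] yaw 0.7547 q6 -1.138 eff6 0.358
```

Call:
step_arm --pt "-0.1 -0.1 0" --pt "-0.1 -0.1 0" --spin '[-0.04,-0.04]' --fingers '[0,0]'

```text
time_s: 11.15
eef_pos: [0.5889, -0.1107, 0.1123]
eef_rot: [0.663, -0.247, 0.662, 0.247]
wrist_force: [0.2, -0.1, 1.1]
opening: 0.171
```

```bash
python3 st.py
```

```text
11.15 p [ 588.9  -110.71  112.27] F [ 0.2 -0.1  1.1] T [-0.027 -0.116  0.006] yaw 0.7148 q6 -1.099 eff6 0.355
```

Call:
step_arm --pt "-0.1 -0.1 0" --pt "-0.1 -0.1 0" --spin '[-0.04,-0.04]' --fingers '[0,0]'

```text
time_s: 11.35
eef_pos: [0.5887, -0.1108, 0.1122]
eef_rot: [0.667, -0.234, 0.667, 0.234]
wrist_force: [0.8, 0.4, 1.1]
opening: 0.174
```

```bash
python3 st.py
```

```text
11.35 p [ 588.73 -110.82  112.21] F [0.8 0.4 1.1] T [-0.045 -0.039 -0.027] yaw 0.6748 q6 -1.059 eff6 0.352
```

Call:
step_arm --pt "-0.1 -0.1 0" --pt "-0.1 -0.1 0" --spin '[-0.04,-0.04]' --fingers '[0,0]'

```text
time_s: 11.55
eef_pos: [0.5886, -0.1109, 0.1122]
eef_rot: [0.672, -0.221, 0.672, 0.221]
wrist_force: [0.4, -0.3, 2.5]
opening: 0.171
```

```bash
python3 st.py
```

```text
11.55 p [ 588.62 -110.91  112.2 ] F [ 0.4 -0.3  2.5] T [-0.036 -0.091 -0.037] yaw 0.6348 q6 -1.019 eff6 0.349
```

Call:
step_arm --pt "-0.1 -0.1 0" --pt "-0.1 -0.1 0" --spin '[-0.04,-0.04]' --fingers '[0,0]'

```text
time_s: 11.75
eef_pos: [0.5885, -0.111, 0.1122]
eef_rot: [0.676, -0.207, 0.676, 0.207]
wrist_force: [0.8, 0.8, 3.1]
opening: 0.171
```

```bash
python3 st.py
```

```text
11.75 p [ 588.48 -110.97  112.18] F [0.8 0.8 3.1] T [ 0.006 -0.042 -0.058] yaw 0.5949 q6 -0.979 eff6 0.347
```

Call:
step_arm --pt "-0.1 -0.1 0" --pt "-0.1 -0.1 0" --spin '[-0.04,-0.04]' --fingers '[0,0]'

```text
time_s: 11.95
eef_pos: [0.5884, -0.1111, 0.1122]
eef_rot: [0.68, -0.194, 0.68, 0.194]
wrist_force: [0.1, 0.2, 2.6]
opening: 0.171
```

```bash
python3 st.py
```

```text
11.95 p [ 588.4  -111.1   112.18] F [0.1 0.2 2.6] T [ 0.003 -0.028  0.017] yaw 0.5549 q6 -0.94 eff6 0.345
```

Call:
step_arm --pt "-0.1 -0.1 0.1" --pt "-0.1 -0.1 0.1" --spin '[-0.04,-0.04]' --fingers '[0,0]'

```text
time_s: 12.15
eef_pos: [0.5882, -0.1112, 0.1122]
eef_rot: [0.684, -0.18, 0.684, 0.18]
wrist_force: [0.4, 0.0, 1.2]
opening: 0.18
```

```bash
python3 st.py
```

```text
12.15 p [ 588.25 -111.19  112.2 ] F [0.4 0.  1.2] T [-0.049 -0.115  0.052] yaw 0.5148 q6 -0.9 eff6 0.351
```

Call:
step_arm --pt "-0.1 0 0" --pt "-0.1 0 0" --spin '[-0.04,-0.04]' --fingers '[0,0]'

```text
time_s: 12.35
eef_pos: [0.5881, -0.1112, 0.1122]
eef_rot: [0.687, -0.166, 0.687, 0.166]
wrist_force: [1.1, 1.3, 1.1]
opening: 0.171
```

```bash
python3 st.py
```

```text
12.35 p [ 588.11 -111.2   112.18] F [1.1 1.3 1.1] T [-0.068 -0.116  0.021] yaw 0.4748 q6 -0.86 eff6 0.349
```

Call:
step_arm --pt "-0.1 -0.1 0" --pt "-0.1 -0.1 0" --spin '[-0.04,-0.04]' --fingers '[0,0]'

```text
time_s: 12.55
eef_pos: [0.588, -0.1113, 0.1122]
eef_rot: [0.69, -0.153, 0.69, 0.153]
wrist_force: [0.1, -0.4, 2.8]
opening: 0.17
```

```bash
python3 st.py
```

```text
12.55 p [ 588.02 -111.29  112.2 ] F [ 0.1 -0.4  2.8] T [-0.013 -0.098 -0.044] yaw 0.4348 q6 -0.82 eff6 0.348
```

Call:
step_arm --pt "-0.1 0 0" --pt "-0.1 0 0" --spin '[-0.04,-0.04]' --fingers '[0,0]'

```text
time_s: 12.75
eef_pos: [0.5879, -0.1113, 0.1122]
eef_rot: [0.693, -0.139, 0.693, 0.139]
wrist_force: [0.2, -0.1, 2.1]
opening: 0.176
```

```bash
python3 st.py
```

```text
12.75 p [ 587.92 -111.3   112.21] F [ 0.2 -0.1  2.1] T [-0.051 -0.049 -0.051] yaw 0.3949 q6 -0.78 eff6 0.348
```

Call:
step_arm --pt "-0.1 0 0" --pt "-0.1 0 0" --spin '[-0.04,-0.04]' --fingers '[0,0]'

```text
time_s: 12.95
eef_pos: [0.5879, -0.1113, 0.1122]
eef_rot: [0.696, -0.125, 0.696, 0.125]
wrist_force: [0.9, -1.5, 1.3]
opening: 0.171
```

```bash
python3 st.py
```

```text
12.95 p [ 587.91 -111.29  112.16] F [ 0.9 -1.5  1.3] T [-0.033 -0.187 -0.011] yaw 0.3548 q6 -0.74 eff6 0.357
```

Call:
step_arm --pt "-0.1 0 0" --pt "-0.1 0 0" --spin '[-0.04,-0.04]' --fingers '[0,0]'

```text
time_s: 13.15
eef_pos: [0.5881, -0.1112, 0.1121]
eef_rot: [0.699, -0.111, 0.698, 0.111]
wrist_force: [3.0, 0.1, -0.0]
opening: 0.174
```

```bash
python3 st.py
```

```text
13.15 p [ 588.09 -111.23  112.12] F [ 3.   0.1 -0. ] T [ 0.067 -0.509  0.032] yaw 0.3149 q6 -0.7 eff6 0.406
```

A sideways force of 3 N in +x has appeared, so my x shift was slightly too much. I'll give a little back and hold the x shift.

Call:
step_arm --pt "0.6 0 0" --pt "0.6 0 0" --spin '[0,0]' --fingers '[0,0]'

```text
time_s: 13.35
eef_pos: [0.5882, -0.1112, 0.1121]
eef_rot: [0.698, -0.111, 0.699, 0.111]
wrist_force: [1.4, 0.9, 0.3]
opening: 0.174
```

```bash
python3 st.py
```

```text
13.35 p [ 588.15 -111.22  112.08] F [1.4 0.9 0.3] T [ 0.116 -0.203  0.035] yaw 0.3145 q6 -0.699 eff6 0.037
```

Call:
step_arm --pt "0 0 0" --pt "0 0 0" --spin '[-0.02,-0.02]' --fingers '[0,0]'

```text
time_s: 13.55
eef_pos: [0.5885, -0.1112, 0.1121]
eef_rot: [0.7, -0.103, 0.699, 0.103]
wrist_force: [2.3, 0.2, -0.2]
opening: 0.174
```

```bash
python3 st.py
```

```text
13.55 p [ 588.47 -111.15  112.11] F [ 2.3  0.2 -0.2] T [ 0.2   -0.47   0.078] yaw 0.2926 q6 -0.678 eff6 0.232
```

Call:
step_arm --pt "0.4 0 -0.1" --pt "0.4 0 -0.1" --spin '[-0.02,-0.02]' --fingers '[0,0]'

```text
time_s: 13.75
eef_pos: [0.5886, -0.1111, 0.112]
eef_rot: [0.7, -0.096, 0.701, 0.096]
wrist_force: [1.1, 1.3, -0.8]
opening: 0.17
```

```bash
python3 st.py
```

```text
13.75 p [ 588.65 -111.13  111.97] F [ 1.1  1.3 -0.8] T [ 0.26  -0.38   0.069] yaw 0.2724 q6 -0.657 eff6 0.257
```

Call:
step_arm --pt "0.3 0 -0.1" --pt "0.3 0 -0.1" --spin '[-0.02,-0.02]' --fingers '[0,0]'

```text
time_s: 13.95
eef_pos: [0.5888, -0.1112, 0.1119]
eef_rot: [0.701, -0.089, 0.702, 0.089]
wrist_force: [1.6, 1.6, 1.4]
opening: 0.176
```

```bash
python3 st.py
```

```text
13.95 p [ 588.8  -111.16  111.9 ] F [1.6 1.6 1.4] T [ 0.228 -0.165  0.12 ] yaw 0.2523 q6 -0.637 eff6 0.294
```

Call:
step_arm --pt "0.2 0.1 -0.15" --pt "0.2 0.1 -0.15" --spin '[-0.02,-0.02]' --fingers '[0,0]'

```text
time_s: 14.15
eef_pos: [0.5889, -0.1112, 0.1117]
eef_rot: [0.702, -0.082, 0.703, 0.082]
wrist_force: [-0.4, 0.6, 1.4]
opening: 0.174
```

```bash
python3 st.py
```

```text
14.15 p [ 588.87 -111.19  111.74] F [-0.4  0.6  1.4] T [0.103 0.061 0.182] yaw 0.2322 q6 -0.616 eff6 0.339
```

Call:
step_arm --pt "0.2 0.1 -0.15" --pt "0.2 0.1 -0.15" --spin '[-0.02,-0.02]' --fingers '[0,0]'

```text
time_s: 14.35
eef_pos: [0.589, -0.1112, 0.1116]
eef_rot: [0.703, -0.075, 0.703, 0.075]
wrist_force: [-1.7, 0.2, 2.5]
opening: 0.174
```

```bash
python3 st.py
```

```text
14.35 p [ 589.01 -111.16  111.61] F [-1.7  0.2  2.5] T [-0.003  0.37   0.227] yaw 0.2122 q6 -0.596 eff6 0.354
```

Call:
step_arm --pt "0 0 0" --spin '[0]' --fingers '[0]'

```text
time_s: 14.45
eef_pos: [0.589, -0.1112, 0.1116]
eef_rot: [0.703, -0.075, 0.703, 0.075]
wrist_force: [-2.6, 0.5, 3.3]
opening: 0.175
```

```bash
python3 st.py
```

```text
14.45 p [ 589.03 -111.19  111.62] F [-2.6  0.5  3.3] T [-0.029  0.49   0.128] yaw 0.2129 q6 -0.597 eff6 0.193
```

Call:
step_arm --pt "-0.4 0 0.3" --pt "-0.4 0 0.3" --spin '[-0.02,-0.02]' --fingers '[0,0]'

```text
time_s: 14.65
eef_pos: [0.5889, -0.1112, 0.1117]
eef_rot: [0.704, -0.068, 0.704, 0.068]
wrist_force: [-0.3, -0.7, -0.8]
opening: 0.171
```

```bash
python3 st.py
```

```text
14.65 p [ 588.92 -111.16  111.66] F [-0.3 -0.7 -0.8] T [-0.097  0.041  0.322] yaw 0.1923 q6 -0.576 eff6 0.494
```

Call:
step_arm --pt "0 0 -0.1" --pt "0 0 -0.1" --spin '[-0.02,-0.02]' --fingers '[0,0]'

```text
time_s: 14.85
eef_pos: [0.5889, -0.1111, 0.1116]
eef_rot: [0.704, -0.061, 0.705, 0.061]
wrist_force: [-0.2, -0.8, -2.3]
opening: 0.181
```

```bash
python3 st.py
```

```text
14.85 p [ 588.9  -111.11  111.58] F [-0.2 -0.8 -2.3] T [-0.201  0.016  0.361] yaw 0.1722 q6 -0.556 eff6 0.496
```

The turning torque reads 0.36 N·m, about 0.33 above free. That is the middle of the snug range, so I'll stop turning and release.

Call:
step_arm --pt "0 0 0" --pt "0 0 0" --pt "0 0 0" --pt "0 0 0" --pt "0 0 0" --spin '[0,0,0,0,0]' --fingers '[20,25,35,50,50]'

```text
time_s: 15.35
eef_pos: [0.5891, -0.1111, 0.112]
eef_rot: [0.705, -0.061, 0.704, 0.061]
wrist_force: [-1.2, 0.0, 0.0]
opening: 0.498
```

Run:
```python
from h import *
exec(open("st.py").read())
o,im=snap("wrist","w7.png"); snap("scene","s7.png")
```

```text
15.35 p [ 589.14 -111.11  112.03] F [-1.2  0.   0. ] T [ 0.026  0.005 -0.002] yaw 0.1729 q6 -0.557 eff6 0.001
```

View pics/w7.png

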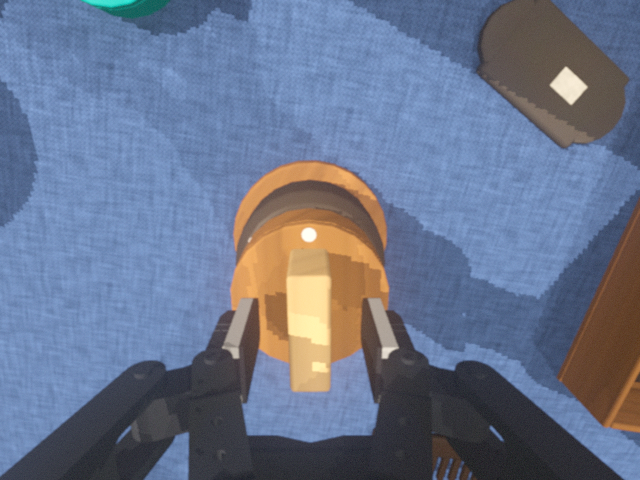

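The pads are clear of the bar and the lid held its angle. I'll back off upward and check.

Call:
step_arm --pt "0 0 20" --pt "0 0 60" --pt "0 0 100" --pt "-40 0 120" --pt "-80 0 120" --pt "-120 0 120" --pt "-150 0 120" --pt "-150 0 120" --spin '[0,0,0,0,0,0,0,0]' --fingers '[50,50,50,50,50,50,50,50]'

```text
time_s: 16.25
eef_pos: [0.4362, -0.1105, 0.2317]
eef_rot: [0.704, -0.061, 0.705, 0.061]
wrist_force: [0.1, 0.6, -0.7]
opening: 0.503
```

Run:
```python
from h import *
exec(open("st.py").read())
_,s=snap("scene","s8.png"); _,t=snap("top","t8.png")
c=np.hstack([cv2.resize(s[205:295,235:325],(400,400),interpolation=2),cv2.resize(t[206:286,318:398],(400,400),interpolation=2)])
cv2.imwrite("pics/z8.png",np.vstack([c,cv2.resize(s,(800,600))[150:350]]))
```

```text
16.25 p [ 436.19 -110.54  231.66] F [ 0.1  0.6 -0.7] T [0.023 0.021 0.024] yaw 0.172 q6 -0.685 eff6 -0.274
```

View pics/z8.png

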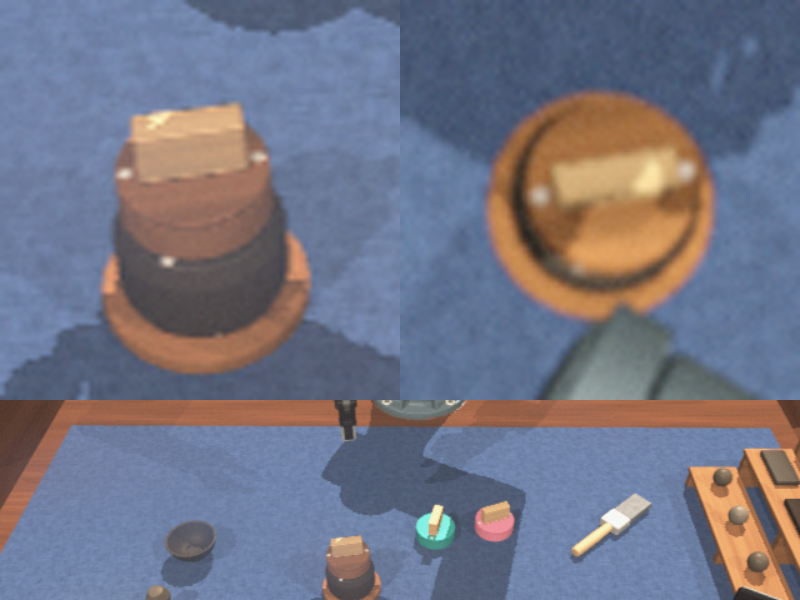

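View pics/s8.png

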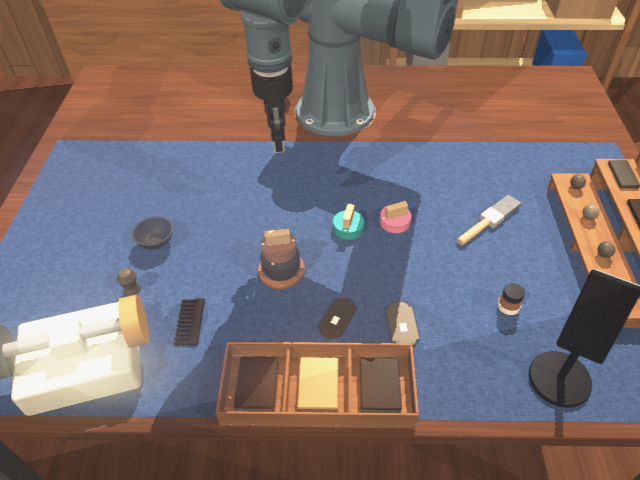

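The scene and top views show the lid low and level over the jar, with its white dots symmetric about the bar. The gripper is clear and the bystanders have not moved.

```bash
python3 -c "
from bench import hand_in; print(hand_in())"
```

```text
the job is handed in; nothing more can be done
None
```

The jar is closed and handed in at about 16 s of the 64 s allowed. I picked up the lid by its bar, lowered it until the pins passed through both slots and it rested on the ring, and turned it clockwise about 1.05 rad.

- **Snugness:** the thread engaged at roughly 0.9 rad. I stopped with the turning torque reading 0.36 N·m, about 0.33 above free, which is in the upper part of your mid-snug range (0.25 to 0.35). That reading is only good to about ±0.03 N·m.
- **Final checks:** after I let go, the lid kept its angle and looked level in the scene and top pictures, though I judged that by eye. The gripper touched nothing, and the other things looked unmoved.
- **Disagreements between measurements:** the camera views differed by up to about 4 mm on the lid's position before insertion. A side force of up to 3 N also appeared while turning, and I eased it by shifting the tool slightly.

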